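# Kit the hardware for one drawer unit

## Task

Make up the hardware kit in the blue tray: put the short bow handle in the long slot, the angle bracket on its base in the rectangular pocket, the levelling foot stem-up in the round pocket, and the open ring over the post. Each must sit fully down and level in its own place. Leave the long handle and the solid disc lying where they are on the mat.

Things in the scene. Friction and masses are not known exactly. Their poses are not given: they have to be found in the camera images.
- short_handle: Steel bow handle, the shorter of the two: 100 mm long (x), 16 mm wide (y), 36 mm high. A flat bar 10 mm thick on two legs, 26 mm high and 14 mm thick (x), at its ends; open between them. 0.09 kg. Stands on its legs. Origin: centre of its footprint, at the level of the legs' feet; z up. Starts so on a 3 mm thick grey mat.
- angle_bracket: Steel L-shaped angle bracket, 40 mm wide (y). Flat base plate 50 mm (x) x 40 x 6 mm, lying; an upright plate 6 mm thick and 40 mm wide rises to 45 mm above the underside at the base's -x end (its middle at x = -22 mm). 0.10 kg. Origin: centre of the base plate's underside; z up. Best gripped across its 40 mm width at the upright plate. Starts so on a 3 mm thick grey mat.
- levelling_foot: Levelling foot: round black base 48 mm in diameter and 14 mm high (tapering to 24 mm at the top), with a steel stem 12 mm in diameter standing up from its middle to 55 mm above the underside. 0.08 kg. Origin: centre of the base's underside; z up along the stem. Starts so on a 3 mm thick grey mat.
- spacer_ring: Aluminium ring, outside diameter 54 mm, open hole 30 mm, 16 mm high, lying flat. 0.06 kg. Origin: centre of its underside; z up. Starts so on a 3 mm thick grey mat.
- long_handle: Look-alike that stays: the same steel bow handle but 150 mm long (16 mm wide, 36 mm high). Origin: centre of its footprint; x along its length. Starts so on a 3 mm thick grey mat.
- solid_plug: Look-alike that stays: aluminium disc 54 mm in diameter and 16 mm high like the ring, but solid, with no hole. Origin: centre of its underside. Starts so on a 3 mm thick grey mat.
- slot_insert: Fixed white insert, 130 x 80 x 12 mm (x, y, z), one of four that fill a low blue tray (rim 14 mm high) two by two. In its middle a long black-lined slot, 118 mm (x) x 34 mm (y), 8 mm deep (floor 4 mm above its underside), for the short handle. Origin: centre of its underside (5 mm above the table); x along its 130 mm side, z up.
- rect_insert: Fixed white insert, 130 x 80 x 12 mm (x, y, z), one of four that fill a low blue tray (rim 14 mm high) two by two. In its middle a rectangular black-lined pocket, 68 mm (x) x 58 mm (y), 8 mm deep (floor 4 mm above its underside), for the angle bracket. Origin: centre of its underside (5 mm above the table); x along its 130 mm side, z up.
- round_insert: Fixed white insert, 130 x 80 x 12 mm (x, y, z), one of four that fill a low blue tray (rim 14 mm high) two by two. In its middle a round black-lined pocket 64 mm in diameter, 8 mm deep (floor 4 mm above its underside), for the levelling foot. Origin: centre of its underside (5 mm above the table); x along its 130 mm side, z up.
- post_insert: Fixed white insert, 130 x 80 x 12 mm (x, y, z), one of four that fill a low blue tray (rim 14 mm high) two by two. Flat top with a black round post in its middle, 14 mm in diameter, rising 20 mm above the top. The ring goes over it and lies on the top. Origin: centre of its underside (5 mm above the table); x along its 130 mm side, z up.

How it is judged (in metres and radians):
At the end, for the whole second after the job is handed in: Handle in slot and bracket in rectangular pocket (centres within 15 mm of the insert's), foot in round pocket and ring on post (within 12 mm), each within 3 mm of fully down, tilted under 0.06 rad, at rest; long handle and solid disc within 20 mm of their starts (horizontal distance between short_handle and slot_insert below 0.015 m and z of short_handle in the frame of slot_insert below 0.007 m and angle between each of short_handle, angle_bracket, levelling_foot, spacer_ring's own z axis and vertical below 0.06 rad and linear speed of each of short_handle, angle_bracket, levelling_foot, spacer_ring below 0.02 m/s and angular speed of each of short_handle, angle_bracket, levelling_foot, spacer_ring below 0.2 rad/s and horizontal distance between angle_bracket and rect_insert below 0.015 m and z of angle_bracket in the frame of rect_insert below 0.007 m and horizontal distance between levelling_foot and round_insert below 0.012 m and z of levelling_foot in the frame of round_insert below 0.007 m and horizontal distance between spacer_ring and post_insert below 0.012 m and z of spacer_ring in the frame of post_insert below 0.015 m and distance of each of long_handle, solid_plug from where it was at the start of the episode below 0.02 m); the robot touches nothing.
It fails at once if the long handle is moved more than 20 mm (distance of long_handle from where it was at the start of the episode above 0.02 m).
It fails at once if the solid disc is moved more than 20 mm (distance of solid_plug from where it was at the start of the episode above 0.02 m).
It also fails if it takes over 118 s, if anything falls off the work surface, if the arm or the gripper's body presses on something with over 40 N, if the wrist force passes 120 N, or if a joint passes its speed limit or range.

## Robot

A 6-joint arm with a two-finger parallel gripper is mounted at the origin on the work surface. World frame = base frame: x ahead of the robot, y to its left, z up, the work surface at z = 0. Lengths are in m, angles in degrees, forces in N, time in s.
With the tool pointing down it reaches from about 0.35 to 0.875 m from the base axis. Payload 4.2 kg.
Tool frame: the origin (TCP) lies on the centre line of the jaws, within the pads' length; the fingertips stand 11 mm ahead of it and the grasp point (between the pads) lies 8 mm behind it; z points along the fingers, y is the line along which they close (so a half turn about z gives the same grasp; the last joint's range is limited). The gripper opens to 87 mm and grips with 3 to 60 N. Pads are 19 mm wide; open, the fingers measure 117 mm over their backs; the gripper's body (75 mm by 190 mm) begins 51 mm behind the grasp point.
Start: joints at [80.65, 22.042, 0.453, 0, -68.411, -14.817], TCP at [0.256, 0.57, 0.234] pointing down, gripper open.
Joint ranges: [-179.83, 179.83], [-69.29, 118.12], [-61.27, 80.66], [-181.25, 117.63], [-171.15, -9.14], [-177.46, 177.46]. Speed limits (degrees/s): [159.86, 159.86, 180, 180, 180, 180].

## Interface

Orientations are given as a 3x3 rotation matrix whose columns are the frame's x, y, z axes.
In Python, from station import r gives the robot as it stands.
- The arm moves only by the tool servo_tool, never from a script. Its argument "commands" is a list that holds one entry, the list of rows, each a list of 7 numbers: the closure, from 0 (fully open) to 1 (shut), then the shift along the tool's x, y, z in mm, then the turn, a rotation vector about the tool's x, y, z in rad. In form: [[[claw, x, y, z, ax, ay, az], ...]]. A call has exactly 5 rows; each row is the pose to reach, as a shift and turn from the pose commanded when the call began, along the tool's axes at that moment; what a row does not reach only later rows make up. A row lasts 1/10 s, in which the tool goes at most 50 mm and 8.59 degrees, less where a joint would pass 70% of its speed; a pose out of reach is approached as far as the arm can. A call with a gripper value outside its range is refused whole. The fingers move at their own pace and stop on an object; the grip force is fixed at half the most. Time passes only in rows, so rows that repeat a pose let the fingers close, or fill a call up. It gives the time, the measured TCP pose, the force, the opening and the grip force at its end, in the units of the state.
- r.sense(): the state, without advancing time (a new reading comes with each control period).
- r.capture(name): name is "scene" or "top" or "wrist"; returns a dict with "pixels" (420x560x3 uint8, red, green, blue), "camera_matrix" (3x3 intrinsics, pixels), "R" (3x3) and "t" (3): a world point X has camera coordinates R X + t. Camera axes: x right, y down, z forward; pixel columns grow to the right and rows downward; lengths in m; the calibration is good to about 2 mm. A picture is of the moment at which its call begins. There is no depth.
- r.finish_job(): hands the job in; it is judged then, once.
The state is a dict: "time_s": time; "joints": joint angles; "joint_velocities": joint speeds; "effort": joint torques, N m; "tcp_pos": TCP position; "ee_rot": TCP orientation; "wrist_force": force on the tool from outside, world axes, zero at the start; "moment": the same for the moment, N m; "gripper_width": opening from 0.0 (shut) to 1.0 (fully open); "gripper_force": force on a finger pad.
Only numpy, scipy, OpenCV 4.12 (cv2) and the standard library are available. Lean on these libraries where they do the work, as an engineer would, in place of code of your own. Each camera call takes 0.05 s, during which the arm holds its last target. There are 200 camera calls.

## Working session

There is one attempt and no reset: what is moved stays moved. The work goes in short steps, Python scripts to look and compute and a tool call to move; the robot and the scene stay as the last step left them, time stands still between calls to the robot, and variables do not carry over. Pictures are saved under pics/ and viewed, at most 14 in all, crops included, and the job is handed in when it is done.

Besides the shell and the picture viewer there is one more tool, called after "Call:" by a JSON object that holds its "name" and its "arguments", one argument or row to a line. servo_tool: Moves the arm, as the interface text tells. Its arguments: {"type":"object","properties":{"commands":{"type":"array","items":{"type":"array","items":{"type":"array","items":{"type":"number"}}}}},"required":["commands"]}

```bash
mkdir -p pics; ls; python3 - <<'E'
from station import r
import cv2,numpy as np
for n in("top","scene"):
    c=r.capture(n); cv2.imwrite(f"pics/{n}0.png",cv2.cvtColor(c["pixels"],cv2.COLOR_RGB2BGR))
    print(n,c["camera_matrix"].round(1).tolist(),c["R"].round(3).tolist(),c["t"].round(3).tolist(), (-c["R"].T@c["t"]).round(3))
s=r.sense();print(s)
E
```

```text
pics
top [[379.2, 0.0, 284.0], [0.0, 379.2, 208.1], [0.0, 0.0, 1.0]] [[0.018, -0.999, -0.026], [-0.99, -0.015, -0.141], [0.14, 0.029, -0.99]] [-0.007, 0.527, 0.768] [ 0.415 -0.021  0.834]
scene [[542.7, 0.0, 291.7], [0.0, 542.7, 204.1], [0.0, 0.0, 1.0]] [[0.667, 0.745, 0.011], [0.644, -0.568, -0.513], [-0.376, 0.349, -0.858]] [-0.357, -0.325, 1.415] [ 0.979 -0.413  1.052]
{'time_s': 0.1, 'joints': array([ 8.06498758e+01,  2.20849852e+01,  3.87617253e-01, -2.55073533e-02,
       -6.84119702e+01, -1.48171166e+01]), 'joint_velocities': array([-0.05069477, -0.06995402,  0.16774102,  0.08199287, -0.00931147,
        0.117459  ]), 'effort': array([-5.82140297e-05, -3.91690850e+01,  1.87934268e+01,  4.23190176e+00,
        1.34454720e-02, -7.32713875e-05]), 'tcp_pos': array([0.25564035, 0.5697537 , 0.23258298]), 'ee_rot': array([[ 9.12287142e-01, -4.09550552e-01, -7.18490986e-04],
       [-4.09551173e-01, -9.12285339e-01, -1.81566732e-03],
       [ 8.81387607e-05,  1.95066878e-03, -9.99998094e-01]]), 'wrist_force': array([-0.48790684,  0.97978813, -0.95747263]), 'moment': array([-0.04401352,  0.01786066, -0.00961766]), 'gripper_force': 0.0, 'gripper_width': 1.0017531815085454}
```

View pics/top0.png

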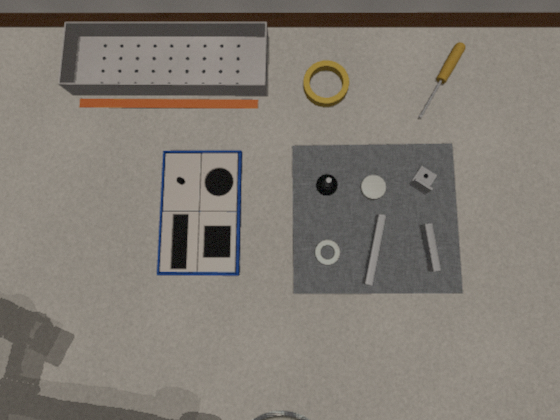

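View pics/scene0.png

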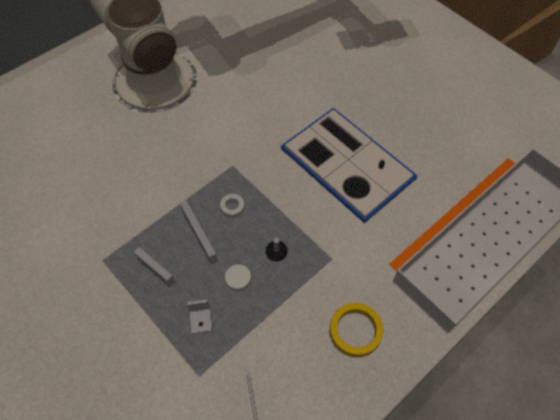

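The top view shows the tray with post (181,181), round pocket (219,182), slot (180,241) and rectangular pocket (217,242). On the mat are foot (327,185), solid disc (373,187), bracket (426,177), ring (327,252), long handle (376,250) and short handle (432,247). The scene view agrees: the bracket's upright is on its side toward the robot/long handle, at about (197,303).

```bash
cat > h.py <<'E'
import cv2,numpy as np
from station import r
def snap(n,f=None):
    c=r.capture(n)
    if f: cv2.imwrite("pics/"+f,cv2.cvtColor(c["pixels"],cv2.COLOR_RGB2BGR))
    return c
def ray(c,uv,z):
    uv=np.atleast_2d(np.asarray(uv,float)); o=-c["R"].T@c["t"]
    d=np.c_[uv,np.ones(len(uv))]@np.linalg.inv(c["camera_matrix"]).T@c["R"]
    return o+d*((z-o[2])/d[:,2])[:,None]
def proj(c,X):
    p=(np.atleast_2d(X)@c["R"].T+c["t"])@c["camera_matrix"].T
    return p[:,:2]/p[:,2:]
def blobs(mask,amin=30):
    n,l,s,ce=cv2.connectedComponentsWithStats(mask.astype(np.uint8))
    out=[]
    for i in range(1,n):
        if s[i,4]>=amin:
            k=cv2.findContours((l==i).astype(np.uint8),cv2.RETR_EXTERNAL,cv2.CHAIN_APPROX_NONE)[0][0]
            out.append((ce[i],s[i,4],k[:,0,:]))
    return out
def rect(c,k,z):
    "min-area rectangle in mm of a contour on plane z: centre, sides, angle of the long side"
    P=(ray(c,k,z)[:,:2]*1000).astype(np.float32)
    (x,y),(w,h),a=cv2.minAreaRect(P)
    if h>w: w,h,a=h,w,a+90
    return np.round([x,y,w,h,(a+90)%180-90],1)
E
python3 - <<'E'
from h import *
c=snap("top"); im=c["pixels"].astype(int); g=im.mean(2)
def sub(m,x0,x1,y0,y1):
    o=np.zeros_like(m); o[y0:y1,x0:x1]=m[y0:y1,x0:x1]; return o
print("bright on mat")
for ce,a,k in blobs(sub(g>125,295,458,147,290)): print(ce.round(1),a,rect(c,k,.025))
print("dark mat");
for ce,a,k in blobs(sub(g<45,295,458,147,290)): print(ce.round(1),a,rect(c,k,.01))
print("tray dark")
for ce,a,k in blobs(sub(g<70,164,238,155,270),10): print(ce.round(1),a,rect(c,k,.017))
m=(im[...,2]>im[...,0]+40)
for ce,a,k in blobs(m,200): print("blue",ce.round(1),a,rect(c,k,.014))
print(np.percentile(g[150:285,300:450],[5,50,95]))
E
```

```text
bright on mat
[455.8 168.6] 169 [ 604.3 -365.1  130.2    8.6   -2.6]
[424.8 177. ] 223 [ 600.9 -302.7   42.    33.    58.3]
[373.3 186.4] 450 [ 579.8 -189.6   50.2   49.9   44.5]
[375.  249.6] 436 [ 445.3 -191.8  149.3   13.   -12. ]
[432.4 247. ] 279 [ 451.7 -311.3   98.1   12.6    8.3]
[327.1 251.9] 314 [436.9 -90.3  50.8  50.4 -89. ]
dark mat
[326.1 185. ] 299 [585.4 -90.1  45.4  44.4 -25.6]
tray dark
[164. 161.] 13 [632.7 272.9  27.6   0.    3.6]
[218.6 181.5] 591 [587.7 148.5  60.6  59.6 -25.6]
[180.2 180.3] 38 [589.1 234.1  17.5  10.9  64.4]
[237.  209.5] 34 [525.9 105.2  72.8   0.    2.1]
[179.2 241.1] 779 [454.5 228.8 114.6  32.4   0.7]
[216.7 241.2] 792 [456.6 146.9  64.7  55.    1. ]
[236.3 254.7] 38 [425.2 102.7  55.4   2.2   2.1]
blue [203.7 218.8] 934 [521.3 187.7 273.1 177.1   0.8]
[ 79.66666667  92.66666667 138.66666667]
```

Call:
{"name": "servo_tool", "arguments": {
  "commands": [
    [[0,30,34,-3,0,0,0],[0,60,68,-6,0,0,0],[0,90,102,-9,0,0,0],[0,120,136,-12,0,0,0],[0,150,168,-15,0,0,0]]
  ]
}}

```text
time_s: 0.65
tcp_pos: [0.3239, 0.3534, 0.2485]
ee_rot: [[0.913, -0.409, -0.0], [-0.409, -0.913, -0.0], [-0.0, 0.001, -1.0]]
wrist_force: [0.5, 0.8, -0.3]
gripper_width: 1.0
gripper_force: 0.0
```

Call:
{"name": "servo_tool", "arguments": {
  "commands": [
    [[0,30,34,-3,0,0,0],[0,60,68,-6,0,0,0],[0,90,102,-9,0,0,0],[0,120,136,-12,0,0,0],[0,150,168,-15,0,0,0]]
  ]
}}

```text
time_s: 1.15
tcp_pos: [0.3918, 0.1389, 0.2638]
ee_rot: [[0.913, -0.409, 0.0], [-0.409, -0.913, 0.0], [0.0, -0.0, -1.0]]
wrist_force: [0.5, 0.9, 0.7]
gripper_width: 1.002
gripper_force: 0.0
```

Call:
{"name": "servo_tool", "arguments": {
  "commands": [
    [[0,30,34,-3,0,0,-0.08],[0,60,68,-6,0,0,-0.16],[0,90,102,-9,0,0,-0.24],[0,120,136,-12,0,0,-0.32],[0,150,168,-15,0,0,-0.42]]
  ]
}}

```text
time_s: 1.65
tcp_pos: [0.46, -0.0758, 0.2787]
ee_rot: [[1.0, 0.002, 0.0], [0.002, -1.0, 0.0], [0.0, -0.0, -1.0]]
wrist_force: [1.3, 1.0, 1.3]
gripper_width: 1.002
gripper_force: 0.0
```

```bash
python3 - <<'E'
from h import *
c=snap("wrist","w1.png"); s=r.sense(); print(s["time_s"],s["tcp_pos"],s["ee_rot"].round(3).tolist(),s["joints"].round(1)); o=-c["R"].T@c["t"]; print(o, s["ee_rot"].T@(o-s["tcp_pos"]),(c["R"]@s["ee_rot"]).round(3))
E
```

```text
1.7 [ 0.46182209 -0.08011344  0.27892227] [[1.0, 0.002, 0.001], [0.002, -1.0, -0.002], [0.001, 0.002, -1.0]] [ 10.2   4.6 -16.1   0.2 -69.2  79.9]
[ 0.53923069 -0.07585345  0.43001733] [ 0.07752091 -0.0037577  -0.1510508 ] [[-0.     1.     0.003]
 [-0.956  0.001 -0.293]
 [-0.293 -0.003  0.956]]
```

View pics/w1.png

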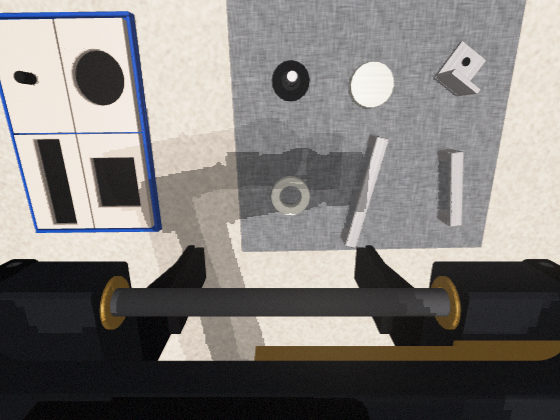

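Wrist view shows every item: foot (291,80), disc (372,85), ring (291,196), short handle (456,188), bracket base hole (466,62) with the upright on the lower-left edge (436,77)-(478,95). Tray is on the left.

```bash
python3 - <<'E'
from h import *
c=snap("wrist"); im=c["pixels"].astype(int); g=im.mean(2)
def sub(m,x0,x1,y0,y1):
    o=np.zeros_like(m); o[y0:y1,x0:x1]=m[y0:y1,x0:x1]; return o
print("levels handle",g[188,435:475:2].round(),"bracket",g[62,440:490:3].round())
for nm,m,z in [("foot",sub(g<60,265,315,55,105),.008),("stem",sub(g>190,280,304,66,92),.058),
  ("plug",sub(g>190,345,400,55,115),.019),("ringshadow",sub((g>135),265,315,170,220),.019),
  ("short",sub(g>175,430,475,140,235),.039),("long",sub(g>165,335,395,130,250),.039),
  ("brbase",sub(g>180,430,495,35,105),.009),
  ("round",sub(g<70,65,135,40,115),.017),("slot",sub(g<70,28,85,135,228),.017),("rect",sub(g<85,88,142,150,212),.017)]:
    for ce,a,k in blobs(m,40): print(nm,ce.round(1),a,rect(c,k,z))
t=snap("top"); gt=t["pixels"].mean(2)
for nm,m,z in [("short",sub(gt>125,420,445,215,280),.039),("foot",sub(gt<45,305,350,160,210),.01),("ring",sub(gt>125,305,350,230,275),.019)]:
    for ce,a,k in blobs(m,100): print("top",nm,ce.round(1),a,rect(t,k,z))
big=cv2.resize(im[25:245,270:500].astype(np.uint8),None,fx=3.4,fy=2.7,interpolation=cv2.INTER_CUBIC)
b=cv2.resize(im[30:110,420:500].astype(np.uint8),(560,560),interpolation=cv2.INTER_CUBIC)
cv2.imwrite("pics/br.png",b[...,::-1])
E
```

```text
levels handle [ 94.  85.  85.  87.  92.  96. 177. 210. 211. 214. 206. 201. 154. 146.
 144. 144. 145. 148. 152. 153.] bracket [148. 185. 212. 209. 217. 207.  61.  38.  32. 211. 214. 216. 210. 214.
 139. 127. 129.]
foot [286.4  82.5] 1037 [ 5.839e+02 -8.980e+01  4.720e+01  4.560e+01 -5.000e-01]
stem [287.1  77.5] 79 [583.8 -89.2  10.    9.3 -89.9]
plug [367.7  85.8] 1519 [ 578.3 -190.2   52.5   50.8  -89.9]
ringshadow [288.5 203.5] 1029 [432.5 -94.6  68.9  55.6 -90. ]
short [452.3 189.6] 803 [ 449.5 -305.9   98.2   14.1    9.1]
long [373.3 161.2] 466 [ 477.2 -195.6   78.    15.2  -11.5]
long [351.9 229.9] 397 [ 396.1 -179.2   53.6   16.7  -11.8]
brbase [459.7  66.7] 971 [ 600.4 -310.5   57.7   41.1   64.7]
round [132.4  55.6] 97 [6.092e+02 9.800e+01 4.090e+01 4.200e+00 1.000e-01]
round [95.4 79. ] 2004 [585.6 147.7  59.9  58.9  23.8]
slot [ 53.1 181.4] 1732 [453.9 227.5 115.   28.8   0.7]
rect [113.1 182.5] 1890 [454.8 146.3  66.4  54.    0.6]
top short [434.7 258.2] 175 [ 428.3 -310.1   52.2   14.3    8.6]
top ring [322.6 239.3] 708 [460.4 -90.5  93.9  47.  -89.1]
```

View pics/br.png

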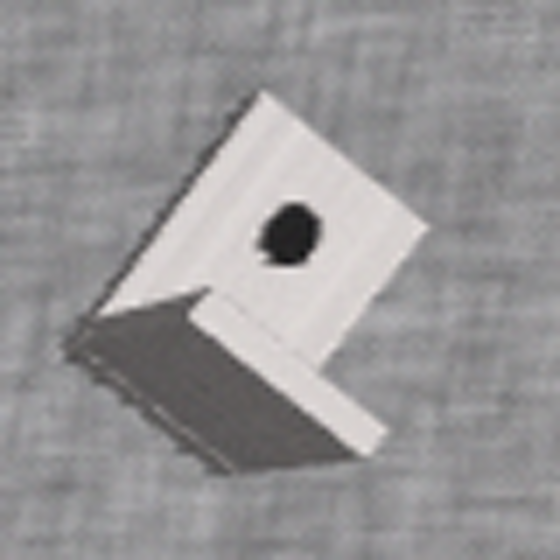

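The crop shows the base's far edge at crop (263,90)-(430,228), and the upright's top face at (210,288),(188,312),(372,458),(388,433).

```bash
python3 - <<'E'
from h import *
c=snap("wrist")
f=lambda p:np.array(p)/7+[420,30]-.5*6/7*0
U=ray(c,f([(210,288),(188,312),(372,458),(388,433)]),.048)*1e3
F=ray(c,f([(263,90),(430,228)]),.009)*1e3
print(U.round(1),F.round(1),"upright c",U.mean(0).round(1),"far mid",F.mean(0).round(1))
a=lambda v:np.degrees(np.arctan2(v[1],v[0]))
print("len",np.linalg.norm(U[2]-U[1]),np.linalg.norm(F[1]-F[0]),np.linalg.norm(F.mean(0)[:2]-U.mean(0)[:2]),"ang",a(U[1]-U[2]),a(U[0]-U[3]),a(F[0]-F[1]),a(F.mean(0)-U.mean(0)))
im=c["pixels"]; g=im.mean(2)
# ring: hough on crop
p=cv2.resize(im[165:235,255:325],None,fx=6,fy=6,interpolation=cv2.INTER_CUBIC); pg=cv2.cvtColor(p,cv2.COLOR_RGB2GRAY)
cv2.imwrite("pics/ring.png",p[...,::-1])
s=im.astype(int); 
m=cv2.inRange(cv2.cvtColor(im,cv2.COLOR_RGB2HSV),(20,15,100),(45,255,255))
print([ (q[0].round(1),q[1]) for q in blobs(m[165:235,255:325],30)])
print(r.sense()["tcp_pos"].round(4))
E
```

```text
[[ 588.1 -270.4   48. ]
 [ 584.5 -267.4   48. ]
 [ 562.  -301.3   48. ]
 [ 565.8 -303.2   48. ]] [[ 624.7 -294.6    9. ]
 [ 602.5 -327.8    9. ]] upright c [ 575.1 -285.6   48. ] far mid [ 613.6 -311.2    9. ]
len 40.682519002152354 39.92499310947389 46.250089032687406 ang 56.38335462121885 55.88695516209955 56.249639317079534 -33.60259147862062
[(array([34.3, 30.2]), np.int32(648))]
[ 0.4598 -0.0748  0.278 ]
```

View pics/ring.png

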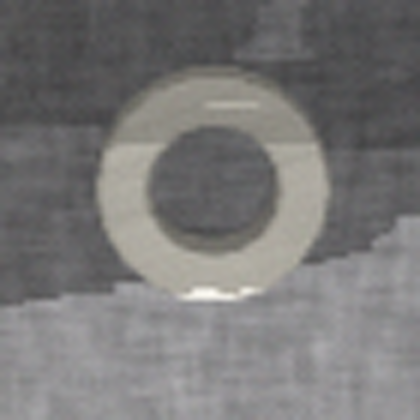

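Call:
{"name": "servo_tool", "arguments": {
  "commands": [
    [[0,30,4,30,0,0,0],[0,60,8,60,0,0,0],[0,90,11,90,0,0,0],[0,124,14,120,0,0,0],[0,124,14,150,0,0,0]]
  ]
}}

```text
time_s: 2.35
tcp_pos: [0.5874, -0.0865, 0.1267]
ee_rot: [[1.0, 0.0, 0.002], [0.0, -1.0, -0.0], [0.002, 0.0, -1.0]]
wrist_force: [-0.3, 0.3, -0.0]
gripper_width: 0.999
gripper_force: 0.0
```

```bash
python3 - <<'E'
from h import *
c=snap("wrist","w2.png"); s=r.sense(); print(s["time_s"],s["tcp_pos"].round(4),s["ee_rot"].round(3).tolist())
g=c["pixels"].mean(2)
print(proj(c,[[.584,-.0895,.058],[.437,-.091,.019]]).round(1), proj(c,s["tcp_pos"]))
E
```

```text
2.4 [ 0.5816 -0.0862  0.1209] [[1.0, -0.002, -0.011], [-0.002, -1.0, 0.001], [-0.011, -0.001, -1.0]]
[[283.6 231.1]
 [284.  352.8]] [[279.11413317 273.99491597]]
```

View pics/w2.png

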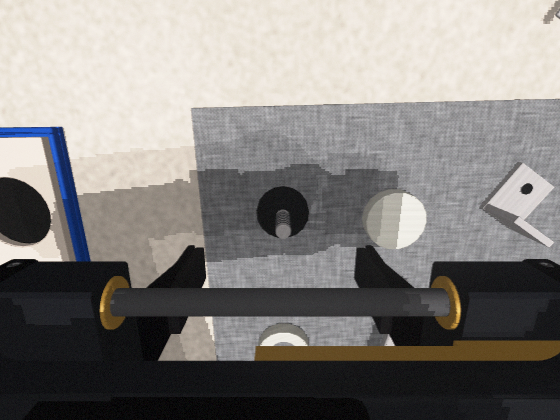

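Stem top is at (283,232), within 1 px of the prediction (283.6,231.1), so I can go down and grip.

Call:
{"name": "servo_tool", "arguments": {
  "commands": [
    [[0.4,0,3,20,0,0,0],[0.4,0,3,50,0,0,0],[0.4,0,3,75,0,0,0],[0.4,0,3,87,0,0,0],[0.4,0,3,87,0,0,0]]
  ]
}}

```text
time_s: 2.9
tcp_pos: [0.5829, -0.0901, 0.0407]
ee_rot: [[1.0, -0.001, -0.003], [-0.001, -1.0, -0.0], [-0.003, 0.0, -1.0]]
wrist_force: [-0.1, -0.3, 0.4]
gripper_width: 0.644
gripper_force: 0.0
```

Call:
{"name": "servo_tool", "arguments": {
  "commands": [
    [[1,0,0,0,0,0,0],[1,0,0,0,0,0,0],[1,0,0,0,0,0,0],[1,0,0,0,0,0,0],[1,0,0,0,0,0,0]]
  ]
}}

```text
time_s: 3.4
tcp_pos: [0.5842, -0.0911, 0.0421]
ee_rot: [[1.0, -0.002, 0.001], [-0.002, -1.0, 0.0], [0.001, -0.0, -1.0]]
wrist_force: [0.1, -0.5, 1.0]
gripper_width: 0.233
gripper_force: 0.0
```

Call:
{"name": "servo_tool", "arguments": {
  "commands": [
    [[1,0,0,0,0,0,0],[1,0,0,0,0,0,0],[1,0,0,0,0,0,0],[1,0,0,0,0,0,0],[1,0,0,0,0,0,0]]
  ]
}}

```text
time_s: 3.9
tcp_pos: [0.5841, -0.0911, 0.0417]
ee_rot: [[1.0, -0.002, 0.0], [-0.002, -1.0, -0.0], [0.0, 0.0, -1.0]]
wrist_force: [-0.7, 0.0, 1.9]
gripper_width: 0.128
gripper_force: 30.0
```

Call:
{"name": "servo_tool", "arguments": {
  "commands": [
    [[1,0,0,-8,0,0,0],[1,0,0,-20,0,0,0],[1,0,0,-35,0,0,0],[1,0,0,-50,0,0,0],[1,0,0,-55,0,0,0]]
  ]
}}

```text
time_s: 4.4
tcp_pos: [0.5853, -0.0911, 0.0991]
ee_rot: [[1.0, -0.001, 0.004], [-0.001, -1.0, 0.0], [0.004, -0.0, -1.0]]
wrist_force: [0.4, 0.2, -1.5]
gripper_width: 0.124
gripper_force: 30.0
```

Call:
{"name": "servo_tool", "arguments": {
  "commands": [
    [[1,0,-15,0,0,0,0],[1,0,-40,0,0,0,0],[1,0,-70,0,0,0,0],[1,0,-100,0,0,0,0],[1,0,-130,0,0,0,0]]
  ]
}}

```text
time_s: 4.9
tcp_pos: [0.5835, 0.0406, 0.0959]
ee_rot: [[1.0, -0.002, -0.001], [-0.002, -1.0, -0.0], [-0.001, 0.0, -1.0]]
wrist_force: [0.1, -0.1, -0.4]
gripper_width: 0.126
gripper_force: 30.0
```

Call:
{"name": "servo_tool", "arguments": {
  "commands": [
    [[1,0,-30,0,0,0,0],[1,1,-60,0,0,0,0],[1,2,-85,0,0,0,0],[1,2,-100,0,0,0,0],[1,2,-109,0,0,0,0]]
  ]
}}

```text
time_s: 5.4
tcp_pos: [0.5859, 0.1494, 0.096]
ee_rot: [[1.0, -0.0, -0.001], [-0.0, -1.0, -0.0], [-0.001, 0.0, -1.0]]
wrist_force: [0.9, -0.5, -1.5]
gripper_width: 0.129
gripper_force: 30.0
```

```bash
python3 - <<'E'
from h import *
c=snap("wrist","w3.png"); s=r.sense(); print(s["time_s"],s["tcp_pos"].round(4),s["ee_rot"].round(3).tolist(),s["gripper_width"],s["gripper_force"])
E
```

```text
5.45 [0.5862 0.1499 0.0961] [[1.0, -0.0, -0.0], [-0.0, -1.0, 0.0], [-0.0, -0.0, -1.0]] 0.12869417369827868 29.996284092776477
```

View pics/w3.png

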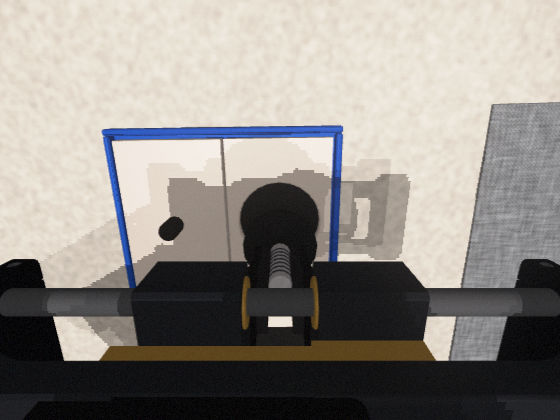

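The foot hangs upright over the round pocket (black circle at about (280,225)). Now lower and release.

Call:
{"name": "servo_tool", "arguments": {
  "commands": [
    [[1,0,1,15,0,0,0],[1,0,1,30,0,0,0],[1,0,1,40,0,0,0],[1,0,1,45,0,0,0],[1,0,1,48,0,0,0]]
  ]
}}

```text
time_s: 5.95
tcp_pos: [0.5865, 0.1464, 0.0482]
ee_rot: [[1.0, -0.002, -0.0], [-0.002, -1.0, -0.0], [-0.0, 0.0, -1.0]]
wrist_force: [0.1, 0.2, -1.2]
gripper_width: 0.126
gripper_force: 30.0
```

Call:
{"name": "servo_tool", "arguments": {
  "commands": [
    [[1,0,0,0,0,0,0],[0.7,0,0,0,0,0,0],[0.6,0,0,0,0,0,0],[0.6,0,0,0,0,0,0],[0.6,0,0,0,0,0,0]]
  ]
}}

```text
time_s: 6.45
tcp_pos: [0.5867, 0.1471, 0.049]
ee_rot: [[1.0, -0.002, 0.001], [-0.002, -1.0, 0.0], [0.001, -0.0, -1.0]]
wrist_force: [-0.1, -0.4, 0.0]
gripper_width: 0.37
gripper_force: 0.0
```

Call:
{"name": "servo_tool", "arguments": {
  "commands": [
    [[0.6,0,0,-15,0,0,0],[0.6,0,0,-40,0,0,0],[0.5,0,0,-70,0,0,0],[0,0,0,-100,0,0,0],[0,0,0,-100,0,0,0]]
  ]
}}

```text
time_s: 6.95
tcp_pos: [0.5893, 0.148, 0.1539]
ee_rot: [[1.0, -0.001, 0.01], [-0.001, -1.0, 0.004], [0.01, -0.004, -1.0]]
wrist_force: [0.6, 0.3, 0.5]
gripper_width: 0.588
gripper_force: 0.0
```

```bash
python3 - <<'E'
from h import *
c=snap("wrist","w4.png"); s=r.sense(); print(s["time_s"],s["tcp_pos"].round(4),s["ee_rot"].round(3).tolist())
c2=snap("wrist")
U=ray(c2,[[290.6,196.7]],.019)
E
```

```text
7.0 [0.5878 0.1476 0.1513] [[1.0, -0.002, 0.005], [-0.002, -1.0, 0.003], [0.005, -0.003, -1.0]]
```

View pics/w4.png

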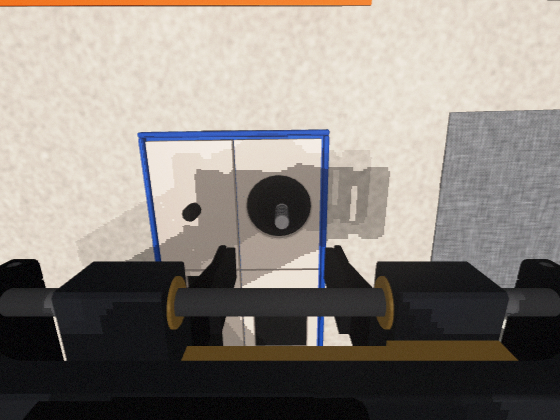

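The foot sits in the round pocket, with its stem near (281,215). Ring next, with the gripper turned so it closes along world x.

Call:
{"name": "servo_tool", "arguments": {
  "commands": [
    [[0,-15,24,0,0,0,0.12],[0,-30,48,0,0,0,0.24],[0,-45,72,0,0,0,0.36],[0,-60,96,0,0,0,0.48],[0,-75,120,0,0,0,0.6]]
  ]
}}

```text
time_s: 7.55
tcp_pos: [0.5096, 0.0259, 0.1471]
ee_rot: [[0.821, -0.57, -0.003], [-0.57, -0.821, -0.001], [-0.002, 0.002, -1.0]]
wrist_force: [0.5, -0.2, 0.5]
gripper_width: 0.993
gripper_force: 0.0
```

Call:
{"name": "servo_tool", "arguments": {
  "commands": [
    [[0,1,28,0,0,0,0.12],[0,2,56,0,0,0,0.24],[0,3,84,0,0,0,0.36],[0,4,112,0,0,0,0.48],[0,5,140,0,0,0,0.6]]
  ]
}}

```text
time_s: 8.05
tcp_pos: [0.4344, -0.0921, 0.1473]
ee_rot: [[0.356, -0.934, -0.003], [-0.934, -0.356, -0.0], [-0.001, 0.003, -1.0]]
wrist_force: [-0.5, -0.5, 0.0]
gripper_width: 0.999
gripper_force: 0.0
```

Call:
{"name": "servo_tool", "arguments": {
  "commands": [
    [[0,0,0,0,0,0,0.12],[0,0,0,0,0,0,0.24],[0,0,0,0,0,0,0.37],[0,0,0,0,0,0,0.37],[0,0,0,0,0,0,0.37]]
  ]
}}

```text
time_s: 8.55
tcp_pos: [0.4355, -0.0912, 0.1478]
ee_rot: [[0.002, -1.0, -0.002], [-1.0, -0.002, -0.0], [0.0, 0.002, -1.0]]
wrist_force: [-0.1, -0.7, -0.5]
gripper_width: 1.0
gripper_force: 0.0
```

```bash
python3 - <<'E'
from h import *
c=snap("wrist"); s=r.sense(); print(s["time_s"],s["tcp_pos"].round(4),s["ee_rot"].round(3).tolist(),s["joints"].round(1))
p=proj(c,[[.437,-.091,.019]])[0]; print(p)
im=c["pixels"].copy(); 
t=snap("top","t5.png"); print(proj(t,[[.437,-.091,.019]]))
cv2.imwrite("pics/w5.png",im[...,::-1])
E
```

```text
8.6 [ 0.4357 -0.0912  0.1479] [[0.001, -1.0, -0.001], [-1.0, -0.001, -0.0], [0.0, 0.001, -1.0]] [  9.2   9.7 -30.8  -0.  -49.6  -9.1]
[276.70935921 206.71748337]
[[327.08784409 251.96058036]]
```

View pics/w5.png

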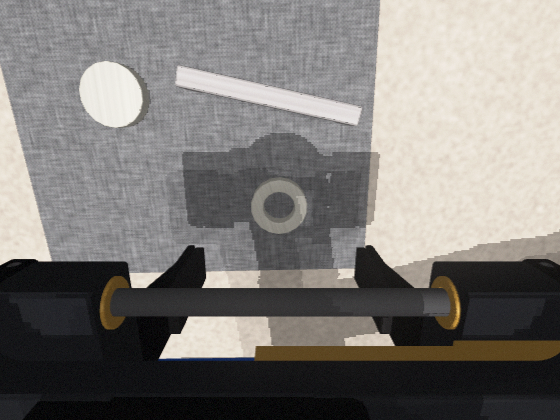

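Ring centre is at (279,206), against a predicted (277,207). Aligned, so descend.

Call:
{"name": "servo_tool", "arguments": {
  "commands": [
    [[0,0,0,30,0,0,0],[0,0,0,65,0,0,0],[0,0,0,100,0,0,0],[0,0,0,122,0,0,0],[0,0,0,132,0,0,0]]
  ]
}}

```text
time_s: 9.15
tcp_pos: [0.4347, -0.0913, 0.0145]
ee_rot: [[0.0, -1.0, -0.004], [-1.0, -0.0, -0.001], [0.001, 0.004, -1.0]]
wrist_force: [-0.4, -0.4, 3.6]
gripper_width: 1.003
gripper_force: 2.8
```

Call:
{"name": "servo_tool", "arguments": {
  "commands": [
    [[1,0,0,0,0,0,0],[1,0,0,0,0,0,0],[1,0,0,0,0,0,0],[1,0,0,0,0,0,0],[1,0,0,0,0,0,0]]
  ]
}}

```text
time_s: 9.65
tcp_pos: [0.4364, -0.0911, 0.017]
ee_rot: [[-0.001, -1.0, 0.001], [-1.0, 0.001, 0.0], [-0.0, -0.001, -1.0]]
wrist_force: [-0.1, 0.3, 0.3]
gripper_width: 0.63
gripper_force: 0.0
```

Call:
{"name": "servo_tool", "arguments": {
  "commands": [
    [[1,0,0,0,0,0,0],[1,0,0,0,0,0,0],[1,0,0,0,0,0,0],[1,0,0,0,0,0,0],[1,0,0,0,0,0,0]]
  ]
}}

```text
time_s: 10.15
tcp_pos: [0.4364, -0.0911, 0.0169]
ee_rot: [[-0.001, -1.0, 0.001], [-1.0, 0.001, 0.0], [-0.0, -0.001, -1.0]]
wrist_force: [-1.2, 1.2, 5.4]
gripper_width: 0.598
gripper_force: 30.0
```

Call:
{"name": "servo_tool", "arguments": {
  "commands": [
    [[1,0,0,-10,0,0,0],[1,0,0,-30,0,0,0],[1,0,0,-55,0,0,0],[1,0,0,-80,0,0,0],[1,0,0,-90,0,0,0]]
  ]
}}

```text
time_s: 10.65
tcp_pos: [0.4372, -0.0911, 0.1089]
ee_rot: [[-0.001, -1.0, 0.004], [-1.0, 0.001, 0.0], [-0.0, -0.004, -1.0]]
wrist_force: [-0.0, 0.0, -0.0]
gripper_width: 0.598
gripper_force: 30.0
```

Call:
{"name": "servo_tool", "arguments": {
  "commands": [
    [[1,-20,-9,0,0,0,0],[1,-50,-23,0,0,0,0],[1,-85,-40,0,0,0,0],[1,-120,-56,0,0,0,0],[1,-160,-75,0,0,0,0]]
  ]
}}

```text
time_s: 11.15
tcp_pos: [0.5108, 0.0696, 0.1059]
ee_rot: [[-0.002, -1.0, -0.002], [-1.0, 0.002, -0.0], [0.0, 0.002, -1.0]]
wrist_force: [0.8, -0.5, -1.1]
gripper_width: 0.601
gripper_force: 30.0
```

Call:
{"name": "servo_tool", "arguments": {
  "commands": [
    [[1,-40,-19,0,0,0,0],[1,-80,-38,0,0,0,0],[1,-120,-56,0,0,0,0],[1,-150,-70,0,0,0,0],[1,-160,-74,0,0,0,0]]
  ]
}}

```text
time_s: 11.65
tcp_pos: [0.5862, 0.2315, 0.1052]
ee_rot: [[0.001, -1.0, -0.0], [-1.0, -0.001, -0.0], [0.0, 0.0, -1.0]]
wrist_force: [-0.0, 0.7, -0.2]
gripper_width: 0.598
gripper_force: 30.0
```

```bash
python3 - <<'E'
from h import *
c=snap("wrist","w6.png"); s=r.sense(); print(s["time_s"],s["tcp_pos"].round(4),s["ee_rot"].round(3).tolist(),s["gripper_width"])
print(proj(c,[[.5855,.2285,.037],[.5855,.2285,.017]]))
E
```

```text
11.7 [0.5861 0.2315 0.1052] [[0.001, -1.0, -0.0], [-1.0, -0.001, -0.0], [0.0, 0.0, -1.0]] 0.6027553814981501
[[279.10978499 224.82970133]
 [279.16804999 216.6587931 ]]
```

View pics/w6.png

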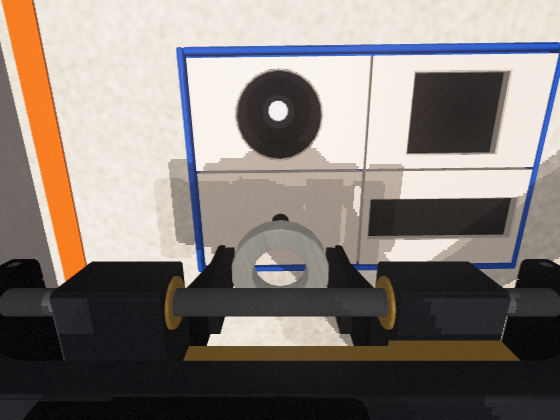

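The ring is held level at (280,265) and the post top shows just past it at (280,217). The foot looks centred in its pocket at (279,112). Lower with a 3 mm correction.

Call:
{"name": "servo_tool", "arguments": {
  "commands": [
    [[1,3,0,15,0,0,0],[1,3,0,35,0,0,0],[1,3,0,55,0,0,0],[1,3,0,67,0,0,0],[1,3,0,74,0,0,0]]
  ]
}}

```text
time_s: 12.2
tcp_pos: [0.5844, 0.2244, 0.0312]
ee_rot: [[-0.002, -1.0, -0.002], [-1.0, 0.002, -0.002], [0.002, 0.002, -1.0]]
wrist_force: [0.4, 0.9, -1.0]
gripper_width: 0.601
gripper_force: 30.0
```

Call:
{"name": "servo_tool", "arguments": {
  "commands": [
    [[1,0,0,0,0,0,0],[0.2,0,0,0,0,0,0],[0.2,0,0,0,0,0,0],[0.2,0,0,0,0,0,0],[0.2,0,0,0,0,0,0]]
  ]
}}

```text
time_s: 12.7
tcp_pos: [0.5857, 0.2259, 0.0331]
ee_rot: [[-0.001, -1.0, 0.001], [-1.0, 0.001, 0.001], [-0.001, -0.001, -1.0]]
wrist_force: [-0.4, -0.1, 0.1]
gripper_width: 0.785
gripper_force: 0.0
```

Call:
{"name": "servo_tool", "arguments": {
  "commands": [
    [[0.2,0,0,-15,0,0,0],[0.2,0,0,-40,0,0,0],[0,0,0,-80,0,0,0],[0,0,0,-110,0,0,0],[0,0,0,-130,0,0,0]]
  ]
}}

```text
time_s: 13.2
tcp_pos: [0.5863, 0.2262, 0.1658]
ee_rot: [[-0.001, -1.0, 0.004], [-1.0, 0.001, 0.002], [-0.002, -0.004, -1.0]]
wrist_force: [-0.1, 0.2, 0.5]
gripper_width: 0.962
gripper_force: 0.0
```

```bash
python3 - <<'E'
from h import *
c=snap("wrist","w7.png"); s=r.sense(); print(s["time_s"],s["tcp_pos"].round(4),s["ee_rot"].round(3).tolist(),s["gripper_width"])
E
```

```text
13.25 [0.5878 0.2268 0.1689] [[0.0, -1.0, 0.009], [-1.0, -0.0, 0.004], [-0.004, -0.009, -1.0]] 0.9791115323124419
```

View pics/w7.png

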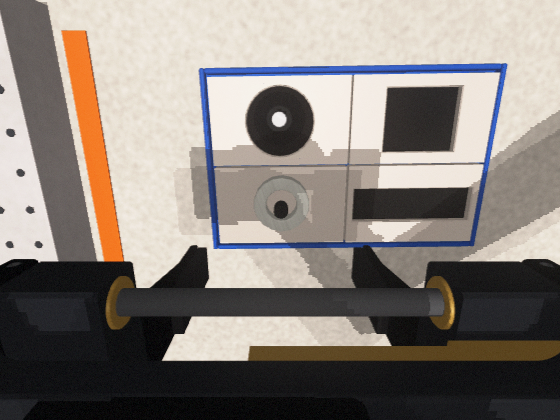

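The ring lies over the post at (281,204). Now to the short handle at (450,-306), yaw 8.7°.

Call:
{"name": "servo_tool", "arguments": {
  "commands": [
    [[0,30,8,2,0,0,-0.1],[0,65,17,4,0,0,-0.22],[0,102,26,6,0,0,-0.34],[0,140,36,8,0,0,-0.46],[0,178,46,10,0,0,-0.575]]
  ]
}}

```text
time_s: 13.75
tcp_pos: [0.5386, 0.0464, 0.1524]
ee_rot: [[0.547, -0.837, 0.0], [-0.837, -0.547, 0.0], [0.0, -0.0, -1.0]]
wrist_force: [0.9, 0.3, 0.6]
gripper_width: 0.999
gripper_force: 0.0
```

Call:
{"name": "servo_tool", "arguments": {
  "commands": [
    [[0,25,27,2,0,0,-0.115],[0,50,54,4,0,0,-0.23],[0,75,81,6,0,0,-0.345],[0,100,108,8,0,0,-0.46],[0,125,135,10,0,0,-0.575]]
  ]
}}

```text
time_s: 14.25
tcp_pos: [0.4931, -0.1319, 0.1425]
ee_rot: [[0.914, -0.405, 0.0], [-0.405, -0.914, 0.0], [0.0, -0.0, -1.0]]
wrist_force: [0.1, 0.2, 0.8]
gripper_width: 0.999
gripper_force: 0.0
```

Call:
{"name": "servo_tool", "arguments": {
  "commands": [
    [[0,7,40,2,0,0,-0.13],[0,14,80,4,0,0,-0.26],[0,21,120,6,0,0,-0.39],[0,27,155,8,0,0,-0.5],[0,31,179,10,0,0,-0.573]]
  ]
}}

```text
time_s: 14.75
tcp_pos: [0.4478, -0.3085, 0.1323]
ee_rot: [[0.988, 0.153, 0.0], [0.153, -0.988, -0.0], [0.0, 0.0, -1.0]]
wrist_force: [0.8, -0.2, 0.4]
gripper_width: 1.0
gripper_force: 0.0
```

```bash
python3 - <<'E'
from h import *
c=snap("wrist"); c=snap("wrist","w8.png"); s=r.sense(); print(s["time_s"],s["tcp_pos"].round(4),s["ee_rot"].round(3).tolist(),s["joints"].round(1))
g=c["pixels"].mean(2); m=np.zeros(g.shape,bool); m[100:262,200:360]=g[100:262,200:360]>175
for ce,a,k in blobs(m,100): print(ce,a,rect(c,k,.039))
d=np.array([np.cos(np.radians(8.7)),np.sin(np.radians(8.7)),0])*.05; P=np.array([.4503,-.306,.039])
print(proj(c,[P,P+d,P-d]).round(0))
E
```

```text
14.85 [ 0.4476 -0.3087  0.1319] [[0.989, 0.147, -0.001], [0.147, -0.989, 0.0], [-0.001, -0.0, -1.0]] [-17.5  19.8 -19.    0.  -51.2 116. ]
[347.54092527 252.77935943] 281 [ 424.  -373.6   18.5   15.3   -2.2]
[[275. 213.]
 [275. 151.]
 [275. 267.]]
```

View pics/w8.png

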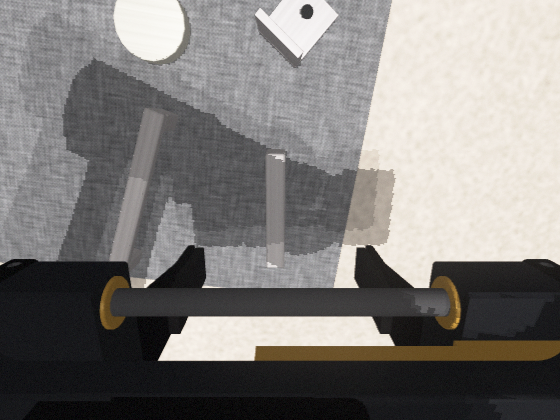

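The handle runs from (275,153) to (275,267), exactly as predicted and parallel to the tool x axis. Descend and grip.

Call:
{"name": "servo_tool", "arguments": {
  "commands": [
    [[0,3,-2,25,0,0,0],[0.3,3,-2,50,0,0,0],[0.3,3,-2,75,0,0,0],[0.3,3,-2,95,0,0,0],[0.3,3,-2,105,0,0,0]]
  ]
}}

```text
time_s: 15.35
tcp_pos: [0.4506, -0.303, 0.0258]
ee_rot: [[0.989, 0.15, -0.003], [0.15, -0.989, 0.001], [-0.003, -0.002, -1.0]]
wrist_force: [-0.7, -0.7, -0.6]
gripper_width: 0.743
gripper_force: 0.0
```

Call:
{"name": "servo_tool", "arguments": {
  "commands": [
    [[1,0,0,0,0,0,0],[1,0,0,0,0,0,0],[1,0,0,0,0,0,0],[1,0,0,0,0,0,0],[1,0,0,0,0,0,0]]
  ]
}}

```text
time_s: 15.85
tcp_pos: [0.4518, -0.3043, 0.0283]
ee_rot: [[0.989, 0.151, 0.002], [0.151, -0.989, -0.0], [0.001, 0.001, -1.0]]
wrist_force: [0.9, -0.3, 0.1]
gripper_width: 0.334
gripper_force: 0.0
```

Call:
{"name": "servo_tool", "arguments": {
  "commands": [
    [[1,0,0,0,0,0,0],[1,0,0,0,0,0,0],[1,0,0,0,0,0,0],[1,0,0,0,0,0,0],[1,0,0,0,0,0,0]]
  ]
}}

```text
time_s: 16.35
tcp_pos: [0.4516, -0.3042, 0.0278]
ee_rot: [[0.989, 0.151, 0.0], [0.151, -0.989, -0.0], [0.0, 0.0, -1.0]]
wrist_force: [0.2, 0.3, 3.7]
gripper_width: 0.183
gripper_force: 29.7
```

Call:
{"name": "servo_tool", "arguments": {
  "commands": [
    [[1,0,0,-8,0,0,0],[1,0,0,-25,0,0,0],[1,0,0,-50,0,0,0],[1,0,0,-75,0,0,0],[1,0,0,-90,0,0,0]]
  ]
}}

```text
time_s: 16.85
tcp_pos: [0.4519, -0.3043, 0.1196]
ee_rot: [[0.989, 0.151, 0.002], [0.151, -0.989, -0.001], [0.002, 0.001, -1.0]]
wrist_force: [-0.3, -0.2, -2.2]
gripper_width: 0.181
gripper_force: 29.7
```

Call:
{"name": "servo_tool", "arguments": {
  "commands": [
    [[1,4,-25,0,0,0,0.02],[1,9,-57,0,0,0,0.05],[1,16,-96,0,0,0,0.08],[1,22,-136,0,0,0,0.11],[1,29,-176,0,0,0,0.138]]
  ]
}}

```text
time_s: 17.35
tcp_pos: [0.4529, -0.1244, 0.1177]
ee_rot: [[1.0, 0.011, -0.0], [0.011, -1.0, 0.0], [-0.0, -0.0, -1.0]]
wrist_force: [1.1, 0.1, -0.5]
gripper_width: 0.178
gripper_force: 29.7
```

Call:
{"name": "servo_tool", "arguments": {
  "commands": [
    [[1,1,-38,0,0,0,0],[1,2,-75,0,0,0,0],[1,3,-110,0,0,0,0],[1,4,-145,0,0,0,0],[1,4,-180,0,0,0,0]]
  ]
}}

```text
time_s: 17.85
tcp_pos: [0.4548, 0.0557, 0.1178]
ee_rot: [[1.0, 0.013, -0.0], [0.013, -1.0, 0.0], [-0.0, -0.0, -1.0]]
wrist_force: [0.3, -0.4, -0.8]
gripper_width: 0.178
gripper_force: 29.7
```

Call:
{"name": "servo_tool", "arguments": {
  "commands": [
    [[1,1,-35,0,0,0,0],[1,2,-75,0,0,0,0],[1,3,-115,0,0,0,0],[1,4,-150,0,0,0,0],[1,4,-173,0,0,0,0]]
  ]
}}

```text
time_s: 18.35
tcp_pos: [0.4567, 0.2296, 0.1177]
ee_rot: [[1.0, 0.015, 0.0], [0.015, -1.0, 0.0], [0.0, -0.0, -1.0]]
wrist_force: [0.6, -1.0, -1.5]
gripper_width: 0.175
gripper_force: 29.7
```

```bash
python3 - <<'E'
from h import *
c=snap("wrist","w9.png"); s=r.sense(); print(s["time_s"],s["tcp_pos"].round(4),s["ee_rot"].round(3).tolist(),s["gripper_width"])
E
```

```text
18.4 [0.4576 0.232  0.1179] [[1.0, 0.017, 0.002], [0.017, -1.0, 0.002], [0.002, -0.002, -1.0]] 0.18076709715698697
```

View pics/w9.png

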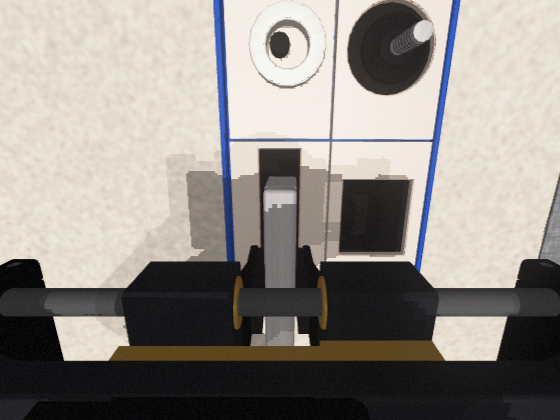

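The handle is held level above the slot (slot seen at columns 259–300), parallel to it. Lower with a 3 mm shift.

Call:
{"name": "servo_tool", "arguments": {
  "commands": [
    [[1,0,3,10,0,0,0],[1,0,3,25,0,0,0],[1,0,3,45,0,0,0],[1,0,3,60,0,0,0],[1,0,3,66,0,0,0]]
  ]
}}

```text
time_s: 18.9
tcp_pos: [0.4555, 0.2218, 0.0495]
ee_rot: [[1.0, 0.011, -0.004], [0.011, -1.0, -0.003], [-0.004, 0.003, -1.0]]
wrist_force: [0.3, -0.4, -2.1]
gripper_width: 0.183
gripper_force: 29.7
```

Call:
{"name": "servo_tool", "arguments": {
  "commands": [
    [[1,0,0,5,0,0,0],[1,0,0,10,0,0,0],[1,0,0,14,0,0,0],[1,0,0,17,0,0,0],[1,0,0,17,0,0,0]]
  ]
}}

```text
time_s: 19.4
tcp_pos: [0.4569, 0.2242, 0.0344]
ee_rot: [[1.0, 0.013, -0.0], [0.013, -1.0, -0.0], [-0.0, 0.0, -1.0]]
wrist_force: [-0.4, -0.1, -0.7]
gripper_width: 0.179
gripper_force: 29.7
```

Call:
{"name": "servo_tool", "arguments": {
  "commands": [
    [[1,0,-2,0,0,0,0],[1,0,-2,0,0,0,0],[0.7,0,-2,0,0,0,0],[0.6,0,-2,0,0,0,0],[0.6,0,-2,0,0,0,0]]
  ]
}}

```text
time_s: 19.9
tcp_pos: [0.4571, 0.2265, 0.0348]
ee_rot: [[1.0, 0.013, 0.0], [0.013, -1.0, 0.0], [0.0, -0.0, -1.0]]
wrist_force: [0.1, -0.3, 0.6]
gripper_width: 0.353
gripper_force: 0.0
```

Call:
{"name": "servo_tool", "arguments": {
  "commands": [
    [[0.6,0,0,-10,0,0,0],[0.6,0,0,-35,0,0,0],[0,0,0,-70,0,0,0],[0,0,0,-100,0,0,0],[0,0,0,-120,0,0,0]]
  ]
}}

```text
time_s: 20.4
tcp_pos: [0.4577, 0.2269, 0.1579]
ee_rot: [[1.0, 0.014, 0.004], [0.014, -1.0, 0.003], [0.004, -0.003, -1.0]]
wrist_force: [0.2, 0.9, -0.4]
gripper_width: 0.593
gripper_force: 0.0
```

```bash
python3 - <<'E'
from h import *
s=r.sense(); print(s["time_s"],s["tcp_pos"].round(4),s["ee_rot"].round(3).tolist(),s["gripper_width"])
c=snap("wrist","w10.png")
E
```

```text
20.4 [0.4577 0.2269 0.1579] [[1.0, 0.014, 0.004], [0.014, -1.0, 0.003], [0.004, -0.003, -1.0]] 0.5931267544629855
```

Call:
{"name": "servo_tool", "arguments": {
  "commands": [
    [[0,6,30,0,0,0,0.06],[0,14,65,0,0,0,0.12],[0,22,100,0,0,0,0.18],[0,30,138,0,0,0,0.24],[0,38,176,0,0,0,0.3]]
  ]
}}

```text
time_s: 20.95
tcp_pos: [0.4974, 0.0495, 0.1553]
ee_rot: [[0.959, -0.285, 0.001], [-0.285, -0.959, 0.0], [0.001, -0.001, -1.0]]
wrist_force: [1.0, -0.0, -0.8]
gripper_width: 0.985
gripper_force: 0.0
```

Call:
{"name": "servo_tool", "arguments": {
  "commands": [
    [[0,17,30,2,0,0,0.06],[0,34,60,4,0,0,0.12],[0,51,90,6,0,0,0.18],[0,68,121,8,0,0,0.24],[0,86,152,10,0,0,0.304]]
  ]
}}

```text
time_s: 21.45
tcp_pos: [0.5368, -0.1207, 0.1452]
ee_rot: [[0.829, -0.559, 0.001], [-0.559, -0.829, -0.0], [0.001, -0.0, -1.0]]
wrist_force: [0.3, 0.9, -0.4]
gripper_width: 1.001
gripper_force: 0.0
```

Call:
{"name": "servo_tool", "arguments": {
  "commands": [
    [[0,28,26,5,0,0,0],[0,56,53,10,0,0,0],[0,84,79,15,0,0,0],[0,110,104,20,0,0,0],[0,124,118,25,0,0,0]]
  ]
}}

```text
time_s: 21.95
tcp_pos: [0.5742, -0.2889, 0.1196]
ee_rot: [[0.829, -0.559, 0.001], [-0.559, -0.829, -0.0], [0.001, 0.0, -1.0]]
wrist_force: [-0.3, 0.7, -0.0]
gripper_width: 1.001
gripper_force: 0.0
```

```bash
python3 - <<'E'
from h import *
c=snap("wrist"); c=snap("wrist"); s=r.sense(); p=s["tcp_pos"]*1e3; print(s["time_s"],p.round(1),s["ee_rot"].round(3).tolist(),s["joints"].round(1))
im=c["pixels"]; g=im.mean(2); cv2.imwrite("pics/w11.png",im[...,::-1])
d=np.array([np.cos(np.radians(-33.8)),np.sin(np.radians(-33.8)),0])*1e-3; n=np.array([-d[1],d[0],0]); U=np.array([.5751,-.2856,0])
C=[U+n*20+[0,0,.048]+d*3,U-n*20+[0,0,.048]+d*3,U+d*47+n*20+[0,0,.009],U+d*47-n*20+[0,0,.009]]
print(proj(c,C).round(1))
m=np.zeros(g.shape,bool); m[90:260,205:355]=g[90:260,205:355]>170
for q in blobs(m,100): print("bright",q[0].round(1),q[1],cv2.boundingRect(q[2]))
v=lambda a,b:g[a,b].round().astype(int).tolist()
print(s["ee_rot"].T@(U*1e3-p))
x=int(proj(c,[U+d*20+[0,0,.009]])[0,0])
for row in range(120,260,10): print(row,v(row,slice(215,345,5)))
E
```

```text
22.05 [ 573.5 -288.4  118.5] [[0.829, -0.56, -0.001], [-0.56, -0.829, 0.0], [-0.001, 0.001, -1.0]] [-12.3  29.2  -5.5  -0.  -55.4  68.2]
[[246.5 224.9]
 [298.9 224.7]
 [249.3 160.1]
 [296.9 159.9]]
bright [211.4  95. ] 171 (205, 90, 20, 16)
bright [341.4 110.3] 1227 (316, 90, 39, 61)
bright [262.2 157.8] 237 (250, 154, 34, 11)
[-3.23549374e-02 -3.28137485e+00  1.18488779e+02]
120 [143, 134, 143, 151, 146, 154, 148, 139, 154, 144, 129, 144, 144, 149, 150, 149, 164, 160, 163, 143, 157, 142, 143, 143, 212, 230]
130 [160, 141, 150, 139, 160, 150, 147, 158, 157, 144, 154, 157, 146, 154, 160, 156, 135, 138, 132, 148, 145, 160, 151, 151, 153, 135]
140 [162, 173, 134, 141, 150, 169, 127, 173, 155, 153, 151, 150, 131, 143, 156, 132, 148, 132, 128, 143, 153, 156, 148, 156, 152, 163]
150 [143, 151, 141, 132, 132, 117, 125, 123, 126, 124, 125, 124, 149, 148, 136, 171, 152, 95, 151, 143, 131, 165, 160, 158, 151, 155]
160 [135, 127, 124, 135, 145, 119, 142, 194, 217, 225, 216, 164, 122, 127, 130, 157, 154, 100, 105, 100, 112, 107, 94, 100, 130, 161]
170 [81, 89, 82, 90, 89, 81, 80, 97, 124, 130, 1
[... 301 characters left out ...]
85]
200 [76, 72, 86, 78, 75, 88, 78, 87, 126, 117, 121, 122, 121, 121, 124, 124, 123, 83, 92, 99, 98, 74, 94, 85, 80, 86]
210 [83, 78, 88, 89, 79, 89, 89, 92, 96, 93, 96, 95, 96, 95, 98, 101, 103, 85, 96, 93, 96, 85, 83, 79, 85, 82]
220 [86, 73, 89, 88, 85, 82, 78, 125, 123, 123, 120, 122, 123, 127, 122, 123, 127, 107, 104, 99, 86, 87, 96, 75, 83, 77]
230 [81, 67, 80, 83, 92, 94, 81, 85, 83, 85, 76, 76, 91, 78, 80, 89, 86, 84, 85, 79, 85, 80, 85, 90, 73, 85]
240 [74, 84, 83, 79, 88, 88, 77, 83, 77, 84, 86, 85, 94, 94, 88, 91, 101, 98, 108, 100, 99, 93, 121, 103, 93, 86]
250 [81, 74, 81, 93, 109, 97, 84, 103, 89, 110, 95, 97, 99, 97, 106, 149, 150, 145, 167, 133, 142, 139, 144, 146, 136, 147]
```

```bash
python3 - <<'E'
from h import *
c=snap("wrist"); s=r.sense(); p=s["tcp_pos"]*1e3; print(p.round(1))
g=c["pixels"].mean(2)
col=g[140:236,260:268].mean(1); print("rows",list(zip(range(140,236,2),col[::2].round().astype(int).tolist())))
print("base cols",list(zip(range(240,310),g[185:200,240:310].mean(0).round().astype(int).tolist())))
print("upr cols",list(zip(range(240,310),g[217:222,240:310].mean(0).round().astype(int).tolist())))
E
```

```text
[ 573.4 -287.   118.9]
rows [(140, 154), (142, 149), (144, 143), (146, 131), (148, 130), (150, 129), (152, 222), (154, 224), (156, 223), (158, 223), (160, 222), (162, 203), (164, 130), (166, 128), (168, 129), (170, 127), (172, 127), (174, 127), (176, 126), (178, 127), (180, 126), (182, 125), (184, 126), (186, 125), (188, 124), (190, 123), (192, 123), (194, 123), (196, 123), (198, 124), (200, 121), (202, 115), (204, 94), (206, 96), (208, 97), (210, 98), (212, 98), (214, 97), (216, 121), (218, 123), (220, 121), (222, 122), (224, 86), (226, 83), (228, 84), (230, 82), (232, 80), (234, 80)]
base cols [(240, 82), (241, 81), (242, 82), (243, 82), (244, 83), (245, 82), (246, 81), (247, 81), (248, 80), (249, 80), (250, 82), (251, 82), (252, 83), (253, 111), (254, 122), (255, 123), (256, 124), (257, 125), (258, 122), (259, 120), (260, 122), (261, 121), (262, 123), (263, 126), (264, 127), (265, 126), (266, 124), (267, 123), (268, 122), (269, 124), (270, 124), (271, 123), (272, 122), (273, 123), (274, 125), (275, 125), (276, 124), (277, 121), (278, 122), (279, 124), (280, 125), (281, 124), (282,
[... 457 characters left out ...]
 121), (252, 122), (253, 122), (254, 123), (255, 122), (256, 122), (257, 124), (258, 124), (259, 123), (260, 122), (261, 123), (262, 123), (263, 124), (264, 123), (265, 123), (266, 122), (267, 122), (268, 124), (269, 125), (270, 124), (271, 123), (272, 123), (273, 124), (274, 123), (275, 123), (276, 124), (277, 124), (278, 124), (279, 124), (280, 124), (281, 123), (282, 125), (283, 124), (284, 125), (285, 125), (286, 125), (287, 124), (288, 124), (289, 125), (290, 124), (291, 125), (292, 125), (293, 125), (294, 125), (295, 125), (296, 126), (297, 124), (298, 127), (299, 125), (300, 125), (301, 123), (302, 109), (303, 103), (304, 100), (305, 101), (306, 98), (307, 100), (308, 101), (309, 98)]
```

```bash
python3 - <<'E'
from h import *
c=snap("wrist"); s=r.sense(); p=s["tcp_pos"]*1e3
for nm,uv,z in[("upr",(275.8,219.5),.048),("outer",(275.8,223.5),.048),("far",(276,151.2),.009)]:
    X=ray(c,[uv],z)[0]*1e3; print(nm,X.round(1),"tool",(s["ee_rot"].T@(X-p)).round(1))
print(p)
E
```

```text
upr [ 579.  -288.1   48. ] tool [ 5.7 -1.4 71.4]
outer [ 576.3 -286.3   48. ] tool [ 2.4 -1.4 71.4]
far [ 618.2 -314.3    9. ] tool [ 52.8  -1.4 110.3]
[ 573.58616088 -286.08953971  119.37371198]
```

Call:
{"name": "servo_tool", "arguments": {
  "commands": [
    [[0,4,-1,20,0,0,0],[0,4,-1,45,0,0,0],[0,4,-1,68,0,0,0],[0,4,-1,83,0,0,0],[0,4,-1,91,0,0,0]]
  ]
}}

```text
time_s: 22.65
tcp_pos: [0.5775, -0.2865, 0.0277]
ee_rot: [[0.831, -0.556, -0.002], [-0.556, -0.831, 0.001], [-0.002, 0.001, -1.0]]
wrist_force: [0.5, 0.7, 0.5]
gripper_width: 1.004
gripper_force: 0.0
```

Call:
{"name": "servo_tool", "arguments": {
  "commands": [
    [[1,0,0,0,0,0,0],[1,0,0,0,0,0,0],[1,0,0,0,0,0,0],[1,0,0,0,0,0,0],[1,0,0,0,0,0,0]]
  ]
}}

```text
time_s: 23.15
tcp_pos: [0.5782, -0.2879, 0.0293]
ee_rot: [[0.83, -0.557, 0.001], [-0.557, -0.83, -0.0], [0.001, -0.0, -1.0]]
wrist_force: [0.3, -0.6, -0.2]
gripper_width: 0.63
gripper_force: 0.0
```

Call:
{"name": "servo_tool", "arguments": {
  "commands": [
    [[1,0,0,0,0,0,0],[1,0,0,0,0,0,0],[1,0,0,0,0,0,0],[1,0,0,0,0,0,0],[1,0,0,0,0,0,0]]
  ]
}}

```text
time_s: 23.65
tcp_pos: [0.5779, -0.2878, 0.0287]
ee_rot: [[0.831, -0.557, 0.0], [-0.557, -0.831, -0.0], [0.0, 0.0, -1.0]]
wrist_force: [-0.7, 0.0, 2.1]
gripper_width: 0.455
gripper_force: 30.0
```

Call:
{"name": "servo_tool", "arguments": {
  "commands": [
    [[1,0,0,-8,0,0,0],[1,0,0,-20,0,0,0],[1,0,0,-45,0,0,0],[1,0,0,-70,0,0,0],[1,0,0,-80,0,0,0]]
  ]
}}

```text
time_s: 24.15
tcp_pos: [0.5796, -0.2883, 0.1123]
ee_rot: [[0.831, -0.557, 0.006], [-0.557, -0.831, -0.002], [0.006, -0.001, -1.0]]
wrist_force: [0.6, 0.2, -0.6]
gripper_width: 0.453
gripper_force: 30.0
```

Call:
{"name": "servo_tool", "arguments": {
  "commands": [
    [[1,-15,-12,0,0,0,-0.04],[1,-35,-28,0,0,0,-0.1],[1,-60,-48,0,0,0,-0.16],[1,-88,-70,0,0,0,-0.23],[1,-115,-91,0,0,0,-0.3]]
  ]
}}

```text
time_s: 24.65
tcp_pos: [0.5322, -0.147, 0.1084]
ee_rot: [[0.959, -0.285, -0.0], [-0.285, -0.959, 0.0], [-0.0, -0.0, -1.0]]
wrist_force: [0.4, 0.4, -0.4]
gripper_width: 0.454
gripper_force: 30.0
```

Call:
{"name": "servo_tool", "arguments": {
  "commands": [
    [[1,-18,-26,0,0,0,-0.06],[1,-36,-52,0,0,0,-0.12],[1,-54,-78,0,0,0,-0.18],[1,-73,-104,0,0,0,-0.24],[1,-91,-129,0,0,0,-0.305]]
  ]
}}

```text
time_s: 25.15
tcp_pos: [0.4821, 0.0027, 0.1086]
ee_rot: [[1.0, 0.017, -0.0], [0.017, -1.0, 0.0], [-0.0, -0.0, -1.0]]
wrist_force: [0.6, 1.4, -0.6]
gripper_width: 0.454
gripper_force: 30.0
```

Call:
{"name": "servo_tool", "arguments": {
  "commands": [
    [[1,-12,-35,0,0,0,0],[1,-24,-70,0,0,0,0],[1,-34,-105,0,0,0,0],[1,-42,-132,0,0,0,0],[1,-46,-145,0,0,0,0]]
  ]
}}

```text
time_s: 25.65
tcp_pos: [0.4342, 0.1477, 0.1088]
ee_rot: [[1.0, 0.017, 0.0], [0.017, -1.0, 0.001], [0.0, -0.001, -1.0]]
wrist_force: [0.2, 0.8, -0.8]
gripper_width: 0.459
gripper_force: 30.0
```

```bash
python3 - <<'E'
from h import *
c=snap("wrist"); c=snap("wrist","w12.png"); s=r.sense(); p=s["tcp_pos"]*1e3; print(s["time_s"],p.round(1),s["ee_rot"].round(3).tolist(),s["joints"].round(1),s["gripper_width"])
g=c["pixels"].mean(2)
# underside at z; far edge of held base plate in the image
print("col 279", [(i,int(g[i,270:275].mean())) for i in range(90,262,3)])
P=np.array([434.5,146.5,0])
zu=3+p[2]-28.7
for dx in (3,47): print(dx,proj(c,(s["tcp_pos"]+s["ee_rot"]@np.array([dx,0,0])*1e-3)*[1,1,0]+[0,0,(zu+(45 if dx==3 else 6))*1e-3]).round(1))
X=np.array([[.4566+.034,.1468,.017],[.4566-.034,.1468,.017]]); print("pocket edges",proj(c,X).round(1))
E
```

```text
25.75 [434.5 147.1 108.7] [[1.0, 0.017, 0.0], [0.017, -1.0, 0.0], [0.0, -0.0, -1.0]] [ 39.1  14.1 -32.   -0.  -43.8  51.9] 0.4536766213177092
col 279 [(90, 238), (93, 239), (96, 238), (99, 239), (102, 238), (105, 238), (108, 103), (111, 238), (114, 238), (117, 238), (120, 238), (123, 238), (126, 238), (129, 237), (132, 237), (135, 224), (138, 225), (141, 224), (144, 224), (147, 222), (150, 223), (153, 50), (156, 47), (159, 41), (162, 40), (165, 40), (168, 41), (171, 40), (174, 98), (177, 206), (180, 205), (183, 204), (186, 203), (189, 203), (192, 201), (195, 116), (198, 49), (201, 44), (204, 57), (207, 102), (210, 118), (213, 118), (216, 118), (219, 116), (222, 116), (225, 116), (228, 116), (231, 116), (234, 115), (237, 116), (240, 114), (243, 113), (246, 113), (249, 89), (252, 90), (255, 91), (258, 88), (261, 90)]
3 [[282.1 282.4]]
47 [[281.9 177.2]]
pocket edges [[283.  148.5]
 [281.3 230.7]]
```

Call:
{"name": "servo_tool", "arguments": {
  "commands": [
    [[1,-2,0,10,0,0,0],[1,-2,0,25,0,0,0],[1,-2,0,40,0,0,0],[1,-2,0,52,0,0,0],[1,-2,0,57,0,0,0]]
  ]
}}

```text
time_s: 26.25
tcp_pos: [0.4319, 0.1439, 0.0498]
ee_rot: [[1.0, 0.012, -0.003], [0.012, -1.0, -0.002], [-0.003, 0.002, -1.0]]
wrist_force: [-0.4, 0.5, -0.2]
gripper_width: 0.459
gripper_force: 30.0
```

Call:
{"name": "servo_tool", "arguments": {
  "commands": [
    [[1,0,0,5,0,0,0],[1,0,0,10,0,0,0],[1,0,0,14,0,0,0],[1,0,0,17,0,0,0],[1,0,0,17,0,0,0]]
  ]
}}

```text
time_s: 26.75
tcp_pos: [0.433, 0.146, 0.0347]
ee_rot: [[1.0, 0.014, 0.001], [0.014, -1.0, 0.0], [0.001, -0.0, -1.0]]
wrist_force: [-0.7, -0.6, -0.4]
gripper_width: 0.454
gripper_force: 30.0
```

Call:
{"name": "servo_tool", "arguments": {
  "commands": [
    [[1,0,0,0,0,0,0],[0.3,0,0,0,0,0,0],[0.3,0,0,0,0,0,0],[0.3,0,0,0,0,0,0],[0.3,0,0,0,0,0,0]]
  ]
}}

```text
time_s: 27.25
tcp_pos: [0.4329, 0.1459, 0.0346]
ee_rot: [[1.0, 0.014, 0.0], [0.014, -1.0, 0.0], [0.0, -0.0, -1.0]]
wrist_force: [-0.3, 0.5, 0.3]
gripper_width: 0.681
gripper_force: 0.0
```

Call:
{"name": "servo_tool", "arguments": {
  "commands": [
    [[0.3,0,0,-10,0,0,0],[0.3,0,0,-35,0,0,0],[0,0,0,-70,0,0,0],[0,0,0,-110,0,0,0],[0,0,0,-150,0,0,0]]
  ]
}}

```text
time_s: 27.75
tcp_pos: [0.4325, 0.1456, 0.1868]
ee_rot: [[1.0, 0.014, 0.0], [0.014, -1.0, 0.0], [0.0, -0.0, -1.0]]
wrist_force: [0.3, 0.1, -0.6]
gripper_width: 0.891
gripper_force: 0.0
```

Call:
{"name": "servo_tool", "arguments": {
  "commands": [
    [[0,0,0,-30,0,0,0],[0,0,0,-60,0,0,0],[0,0,0,-80,0,0,0],[0,0,0,-80,0,0,0],[0,0,0,-80,0,0,0]]
  ]
}}

```text
time_s: 28.25
tcp_pos: [0.4323, 0.1457, 0.2648]
ee_rot: [[1.0, 0.014, 0.0], [0.014, -1.0, 0.001], [0.0, -0.001, -1.0]]
wrist_force: [-0.5, 0.9, -0.6]
gripper_width: 0.997
gripper_force: 0.0
```

```bash
python3 - <<'E'
from h import *
c=snap("wrist"); t=snap("scene"); s=r.sense(); print(s["time_s"],s["tcp_pos"].round(4))
a=cv2.resize(c["pixels"][0:270,130:560],(780,490)) ; b=t["pixels"]
a=cv2.resize(c["pixels"][0:265,180:480],(400,353)); b=cv2.resize(b[90:240,260:440],(400,333))
o=np.zeros((353,800,3),np.uint8); o[:353,:400]=a; o[:333,400:]=b
cv2.imwrite("pics/final.png",o[...,::-1])
E
```

```text
28.35 [0.432  0.1454 0.2635]
```

View pics/final.png

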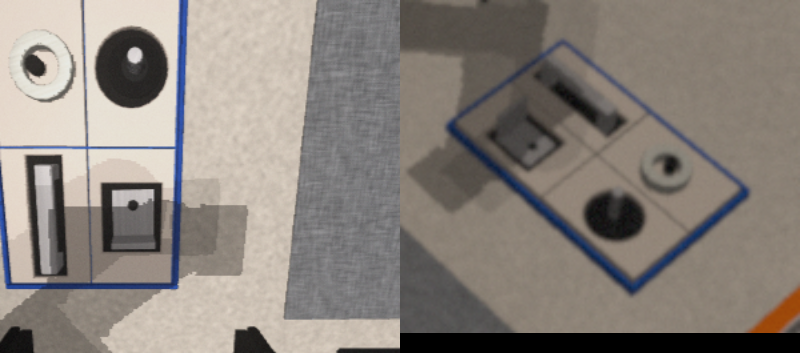

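The final picture shows the handle inside the slot (47,215), the bracket inside its pocket (132,218), the foot upright in the round pocket (132,65) and the ring flat around the post (40,65). The gripper is clear of everything.

```bash
python3 -c "
from station import r
print(r.finish_job())"
```

```text
the job is handed in; nothing more can be done
None
```

All four parts are in their places in the blue tray, the arm never went near enough to shift the long handle or solid disc, and the job is handed in at about 28 s; the call returned no verdict, so I'm relying on the last picture.

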